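# Fork the top board carrier off the pile onto the inspection stage

## Robot

A 6-joint arm with a two-finger parallel gripper is mounted at the origin on the work surface. World frame = base frame: x ahead of the robot, y to its left, z up, the work surface at z = 0. Lengths are in mm, angles in rad, forces in N, time in s.
With the tool pointing down it reaches from about 275 to 1000 mm from the base axis. Payload 8.4 kg.
Tool frame: the origin (TCP) lies between the finger pads; the fingertips stand 17 mm ahead of it and the grasp point (between the pads) lies 2 mm behind it; z points along the fingers, y is the line along which they close (so a half turn about z gives the same grasp; the last joint's range is limited). The gripper opens to 85 mm and grips with 20 to 120 N. Pads are 22 mm wide; open, the fingers measure 114 mm over their backs; the gripper's body (76 mm by 85 mm) begins 54 mm behind the grasp point. The pads swing forward as they close: fully open they stand 13 mm farther back than shut.
Start: joints at [1.198, 0.353, 1.633, -0, 1.155, -0.002], TCP at [226.474, 582.526, 216.881] pointing down, gripper open.
Joint ranges: [-2.63, 2.63], [-0.92, 2.1], [0.06, 2.66], [-1.3, 4.44], [0, 2.69], [-3.02, 3.02]. Speed limits (rad/s): [2.22, 2.22, 2.79, 3.14, 3.14, 3.14].

## Interface

Orientations are given as [roll, pitch, yaw] about the fixed x, y, z axes, in that order (R = Rz(yaw) Ry(pitch) Rx(roll)).
In Python, from rig import sense, grab_frame, sign_off gives the robot as it stands. The module is installed in compiled form; this text tells all that it offers.
- The arm moves only by the tool send_rows, never from a script. Its argument "moves" is a list that holds one entry, the list of rows, each a list of 7 numbers: the shift along the world's x, y, z in m, then the turn, a rotation vector about the world's x, y, z in rad, then the opening, from -1 (shut) to 1 (fully open). In form: [[[dx, dy, dz, rx, ry, rz, jaw], ...]]. A call has 1 to 10 rows; each row shifts and turns the commanded pose from where the row before left it; what a row does not reach is not made up. A row lasts 1/10 s, in which the tool goes at most 50 mm and 8.59 degrees, less where a joint would pass 70% of its speed; a pose out of reach is approached as far as the arm can. A call with a gripper value outside its range is refused whole. The fingers move at their own pace and stop on an object; "grip_force" is the grip in N (left out, the last holds). Time passes only in rows, so rows that do not move let the fingers close. It gives the time, the measured TCP pose, the force, the opening and the grip force at its end, in the units of the state.
- sense(): the state, without advancing time (a new reading comes with each control period).
- grab_frame(name): name is "scene" or "top" or "wrist"; returns a dict with "img" (400x640x3 uint8, red, green, blue), "mtx" (3x3 intrinsics, pixels), "rvec" (rotation vector, rad) and "tvec" (3), from world to camera coordinates, as OpenCV has them; the wrist camera has in their place "T_tool_cam" (4x4, takes a point from camera to tool coordinates, whose origin is the TCP and whose axes are the flange's). Camera axes: x right, y down, z forward; pixel columns grow to the right and rows downward; lengths in mm; the calibration is good to about 2 mm. The wrist camera is an equidistant fisheye: a pixel r from the principal point sees the ray r / f radians off the axis. A picture is of the moment at which its call begins: read the wrist's pose just before it. There is no depth.
- sign_off(): hands the job in; it is judged then, once.
The state is a dict: "clock": time; "qpos": joint angles; "qvel": joint speeds; "joint_efforts": joint torques, N m; "eef_pos": TCP position; "tcp_rot": TCP orientation; "contact_force": force on the tool from outside, world axes, zero at the start; "wrist_torque": the same for the moment, N m; "opening": opening from 0.0 (shut) to 1.0 (fully open); "grasp_force": force on a finger pad.
Only numpy, scipy, OpenCV 4.12 (cv2) and the standard library are available. Lean on these libraries where they do the work, as an engineer would, in place of code of your own. Each camera call takes 0.05 s, during which the arm holds its last target. There are 200 camera calls.

## Task

With the lifting fork, take the top board carrier off the pile on the rack, with the loose heatsink still riding on its board, and set it down gently on the empty inspection stage, flat between the side lips and with its whole length on the plate; do not touch the carriers or the heatsink with the gripper. Then draw the fork out and stand it upright on the bench, clear of rack and stage. Leave the lower carriers piled as they are and do not disturb anything else on the bench.

Things in the scene. Friction and masses are not known exactly. Their poses are not given: they have to be found in the camera images.
- rack: Pile rack, fixed: dark steel base plate 130 x 120 x 10 mm (x, y, z) with an upright aluminium back panel across its +x end (90 mm wide, 100 mm high, 58 to 64 mm from the origin along +x). Three carriers stand in one pile on it, centred, x axes along the rack's within 1 degree. Only its -x end is open for the fork. Origin: centre of underside, on the bench.
- stage: Inspection stage, fixed, empty: aluminium plate 130 x 120 mm, top 12 mm above the bench; back panel like the rack's across its +x end (58 to 64 mm from the origin, 100 mm high); two side lips along x, 6 mm high above the plate, inner faces at y = +-46 mm. Open at its -x end. May change places with the rack. Origin: centre of underside, on the bench.
- carrier_top: Top of three alike: black plastic board carrier 100 (x) x 90 (y) mm, about 110 g. Deck 4 mm thick, underside 20 mm above the origin; a green circuit board with chips stands 3 mm above the deck. Two skids along x, 90 long, 8 wide, 20 high, 32 to 40 mm either side of the middle, leave a tunnel 64 x 20 mm under the deck along x. Origin: centre of the skids' underside, 58 mm above the bench.
- carrier_mid: Middle carrier, alike; stays in the pile. Origin 34 mm above the bench. Pile pitch 24 mm. Rims 4 mm high along the deck's sides and nubs at its ends hold the skids of the carrier above with 2 mm play (nested: lift 5 mm before moving sideways). Between its board and the deck above, 17 mm are free for the fork.
- carrier_low: Lowest carrier of the pile, alike; stays on the rack. Origin 10 mm above the bench.
- heatsink: Loose finned aluminium heatsink 36 x 36 x 20 mm, about 40 g, lying unfastened on the board of the top carrier within 15 mm of its middle. Origin: centre of its underside (27 mm above the carrier's origin).
- fork: Steel lifting fork, 150 g, C-shaped from the side, standing on its two prongs on the mat. Prongs point to +x: x = -45 to 45 mm, 10 wide, 4 thick, at y = +-18 (46 over both). Cross plate 56 wide at x = -70 to -45; spine 20 wide at x = -70 to -62 rises to an arm (z = 67 to 75, to x = 8) over the prongs, which bears the grip block. Origin: middle between the prongs, at their underside.
- fork_grip (a point): Where to grip the fork: on its upright rubber grip block on top of the arm, 32 (x) x 14 (y) mm, from 75 to 120 mm above the prongs' underside. The point lies on the block's axis, 6 mm behind the fork's origin (x = -6), 102 mm up; pinch across the fork's y. With a carrier centred on the prongs the load hangs balanced below it.
- dropper: Bystander: white dropper bottle, 38 mm diameter, 110 mm high, at the left beside the mat. Origin: centre of underside.
- flux_jar: Bystander: green glass jar, 48 mm diameter, 45 mm high, between rack and stage. Origin: centre of underside.
- lamp_post: Lamp post, fixed, standing between rack and stage at the back: base 60 x 80 x 12 mm, upright round post 16 mm thick to 280 mm above the bench, with a small lamp head on top reaching 40 mm towards +x. Too tall to carry things over: go round it on the robot's side. Origin: centre of underside, on the post's axis.
- spool: Bystander: solder spool, 60 mm diameter, 50 mm high. Origin: centre of underside.
- tweezers: Bystander: steel tweezers lying flat, 110 x 12 x 6 mm, near the robot on its left. Origin: underside, near the middle.
- screwdriver: Bystander: screwdriver lying flat, 160 mm long, near the robot on its right. Origin: underside, middle.
- parts_tin: Bystander: closed steel tin 82 x 62 x 28 mm. Origin: centre of underside.
- brush: Bystander: small brush lying flat, 140 mm long. Origin: underside, middle.
Not all that is in view belongs to the job. What is shaped like the rack but orange or purple is not meant.

How it is judged (in metres and radians):
On the way, in this order (a step that is already met when the one before it is completed fails the run):
1. the top carrier, borne by the fork, is lifted clear of the pile (its underside over 75 mm above the bench) (height (world z) of carrier_top above 0.075 m and contact force between fork and carrier_top above 0.3 N), for 0.2 s.
2. the carrier stands flat on the stage between its lips (x of carrier_top in the frame of stage between -0.018 and 0.012 m and y of carrier_top in the frame of stage between -0.01 and 0.01 m and z of carrier_top in the frame of stage between 0.009 and 0.015 m and angle between the x axis of carrier_top and the x axis of stage, either way round below 0.12 rad and angle between carrier_top's own z axis and vertical below 0.05 rad), for 0.2 s.
At the end, for the whole second after the job is handed in: Top carrier at rest flat on the stage (3 mm, 0.05 rad), within 10 mm sideways, -18 to +12 mm along, 0.12 rad; heatsink flat on its board; fork upright on the bench, 100 mm from the carrier, touching no carrier, stage or rack; lower carriers moved under 12 mm, bystanders under 20 mm (all of step 2 and linear speed of each of carrier_top, heatsink, fork below 0.02 m/s and x of heatsink in the frame of carrier_top between -0.03 and 0.03 m and y of heatsink in the frame of carrier_top between -0.027 and 0.027 m and z of heatsink in the frame of carrier_top between 0.024 and 0.03 m and height (world z) of fork below 0.005 m and angle between fork's own z axis and vertical below 0.06 rad and horizontal distance between fork and carrier_top above 0.1 m and contact force between fork and carrier_top below 0.05 N and contact force between fork and stage below 0.05 N and contact force between fork and rack below 0.05 N and distance of each of carrier_mid, carrier_low from where it was at the start of the episode below 0.012 m and distance of each of dropper, flux_jar, spool, tweezers, screwdriver, parts_tin, brush from where it was at the start of the episode below 0.02 m).
It fails at once if the gripper's fingers press on a carrier or the heatsink (over 1 N) (contact force between the fingers and carrier_top above 1 N or contact force between the fingers and carrier_mid above 1 N or contact force between the fingers and carrier_low above 1 N or contact force between the fingers and heatsink above 1 N).
It fails at once if the top carrier is tipped over 0.3 rad (angle between carrier_top's own z axis and vertical above 0.3 rad).
It fails at once if the top carrier is dropped (over 0.5 m/s and not on the fork) (linear speed of carrier_top above 0.5 m/s and contact force between fork and carrier_top below 0.02 N).
It fails at once if a bystander is pushed away (over 30 mm) (distance of any of dropper, flux_jar, spool, tweezers, screwdriver, parts_tin, brush from where it was at the start of the episode above 0.03 m).
It also fails if it takes over 70 s, if anything falls off the work surface, if the arm or the gripper's body presses on something with over 40 N, if the wrist force passes 120 N, or if a joint passes its speed limit or range.

## Working session

There is one attempt and no reset: what is moved stays moved. The work goes in short steps, Python scripts to look and compute and a tool call to move; the robot and the scene stay as the last step left them, time stands still between calls to the robot, and variables do not carry over. Pictures are saved under pics/ and viewed, at most 11 in all, crops included, and the job is handed in when it is done.

Besides the shell and the picture viewer there is one more tool, called after "Call:" as name([rows], argument=value, ...), one row to a line, values as JSON. send_rows: Moves the arm, as the interface text tells. Its arguments: {"type":"object","properties":{"moves":{"type":"array"},"grip_force":{"type":"number"}},"required":["moves"]}

```bash
mkdir -p pics; python3 - <<'E'
from rig import *
import cv2,numpy as np
for n in("scene","top"):
    f=grab_frame(n); cv2.imwrite(f"pics/{n}0.png",f["img"][:,:,::-1]); R=cv2.Rodrigues(np.array(f["rvec"]))[0]
    print(n,np.round(f["mtx"],1).tolist(),np.round(-R.T@np.array(f["tvec"]).ravel(),1),np.round(R,3).tolist())
print(sense())
E
```

```text
scene [[398.1, 0.0, 322.3], [0.0, 398.1, 201.1], [0.0, 0.0, 1.0]] [1176.7  550.7  790.8] [[-0.695, 0.719, 0.017], [0.42, 0.425, -0.802], [-0.584, -0.55, -0.597]]
top [[406.9, 0.0, 320.4], [0.0, 406.9, 199.5], [0.0, 0.0, 1.0]] [ 273.4  -93.9 1430.9] [[0.011, -1.0, -0.009], [-0.989, -0.01, -0.151], [0.15, 0.011, -0.989]]
{'clock': 0.1, 'qpos': array([ 1.19760333e+00,  3.53586314e-01,  1.63406240e+00,  2.49119093e-06,
        1.15521306e+00, -2.40096507e-03]), 'qvel': array([ 0.00055742, -0.00098878, -0.00185275,  0.00013977, -0.00023527,
       -0.00026146]), 'joint_efforts': array([ 2.70272667e-04, -6.06355619e+01, -3.42817461e+01, -1.37912075e-04,
        4.06712425e-03,  3.80972864e-06]), 'eef_pos': array([226.30601629, 582.10436525, 216.23100585]), 'tcp_rot': array([-3.14032354e+00, -5.32497361e-06,  2.77079961e+00]), 'contact_force': array([ 0.04175149, -0.18994564, -0.03660845]), 'wrist_torque': array([0.0371527 , 0.03477478, 0.00224757]), 'grasp_force': 0.0, 'opening': 0.9980397665402484}
```

View pics/top0.png

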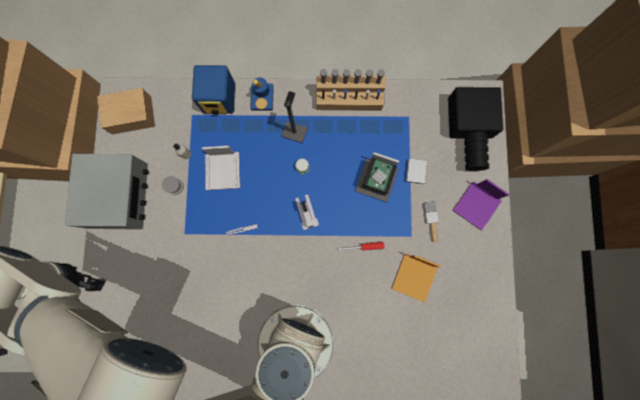

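View pics/scene0.png

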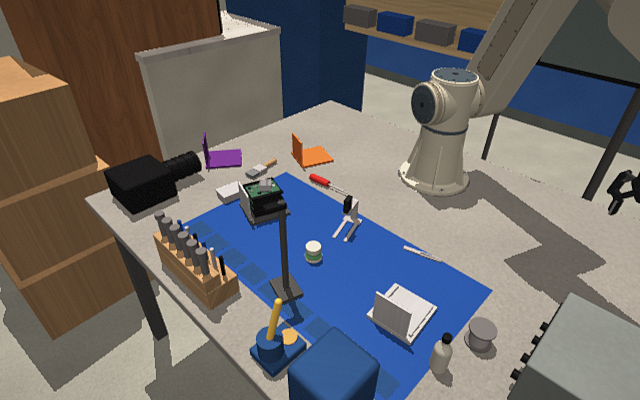

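The top view shows the stage at about (222,170), the rack with carriers and heatsink at (378,177), the fork at (306,212), the lamp at (294,130) and the jar at (302,166). The scene view agrees: fork at (347,215), rack at (263,200), stage at (402,312). Next I'll enlarge the top view to measure.

```bash
cat > h.py <<'E'
import numpy as np, cv2
from rig import *
from scipy.spatial.transform import Rotation as Ro
def ray(f,uv):
    K=np.array(f["mtx"]);R=cv2.Rodrigues(np.array(f["rvec"]))[0];c=-R.T@np.array(f["tvec"]).ravel()
    return c,R.T@np.linalg.inv(K)@np.array([uv[0],uv[1],1.])
def onz(f,uv,z):
    c,d=ray(f,uv); return c+d*(z-c[2])/d[2]
def wcam(f,pos,rot):
    T=np.array(f["T_tool_cam"]);W=np.eye(4);W[:3,:3]=Ro.from_euler('xyz',rot).as_matrix();W[:3,3]=pos
    return W@T
def wonz(f,W,uv,z):
    K=np.array(f["mtx"]);x=np.array([(uv[0]-K[0,2])/K[0,0],(uv[1]-K[1,2])/K[1,1]]);r=np.hypot(*x)
    d=W[:3,:3]@np.array([*(x/max(r,1e-9)*np.sin(r)),np.cos(r)]);c=W[:3,3]
    return c+d*(z-c[2])/d[2]
def wproj(f,W,p):
    K=np.array(f["mtx"]);q=W[:3,:3].T@(np.array(p)-W[:3,3]);r=np.arctan2(np.hypot(q[0],q[1]),q[2]);u=q[:2]/np.hypot(*q[:2])*r
    return K[0,0]*u[0]+K[0,2],K[1,1]*u[1]+K[1,2]
E
python3 - <<'E'
from h import *
f=grab_frame("top"); 
for n,uv,z in(("stage",(222,170),12),("rack pile",(380,176),85),("forkgrip",(306,208),110),("lampbase",(294,132),10),("jar",(302,166),45),("dropper",(180,149),100),("spool",(171,185),50),("tweez",(242,229),3),("tin",(417,171),28)): print(n,onz(f,uv,z).round())
c=f["img"][:,:,::-1]
a=cv2.resize(c[140:240,180:330],None,fx=5.3,fy=5.3,interpolation=3)
cv2.imwrite("pics/a.png",a)
w=grab_frame("wrist");print(np.round(w["T_tool_cam"],3).tolist(),w["mtx"])
E
```

```text
stage [592. 275.  12.]
rack pile [ 560. -279.   85.]
forkgrip [446. -33. 110.]
lampbase [736.  20.  10.]
jar [602. -13.  45.]
dropper [644. 398. 100.]
spool [529. 439.  50.]
tweez [383. 196.   3.]
tin [ 591. -417.   28.]
[[-0.001, -0.962, -0.272, 69.192], [1.0, -0.0, -0.001, 0.031], [0.001, -0.272, 0.962, -156.088], [0.0, 0.0, 0.0, 1.0]] [[309.70691629   0.         320.02836743]
 [  0.         309.70691629 199.52308228]
 [  0.           0.           1.        ]]
```

View pics/a.png

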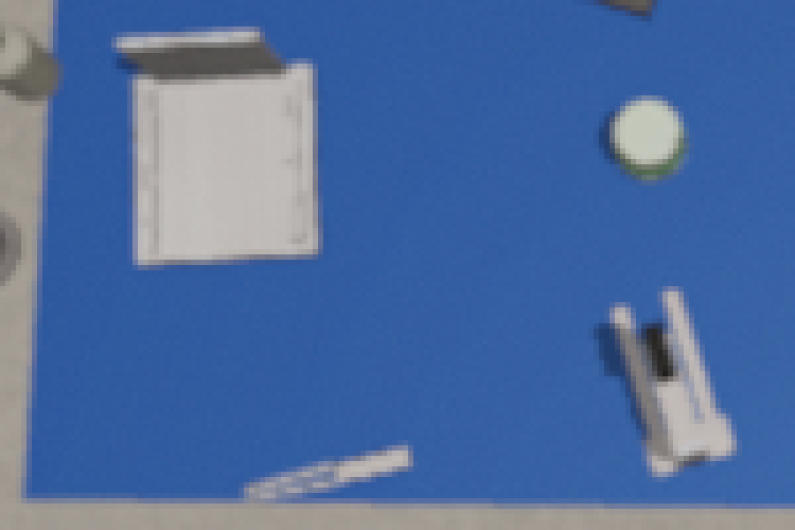

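The crop shows the stage front edge from (135,265) to (318,253), fork prong tips at (622,310) and (672,293), the cross plate's rear corners at (655,472) and (732,450), and the dark grip block at (660,352).

```bash
python3 - <<'E'
from h import *
f=grab_frame("top")
P=lambda u,v,z:onz(f,(180+(u+.5)/5.3-.5,140+(v+.5)/5.3-.5),z)
l,r=P(622,306,4),P(672,290,4);bl,br=P(655,474,4),P(734,452,4)
print(l,r,bl,br)
t=(l+r)/2;b=(bl+br)/2;d=t-b;print("len",np.hypot(*d[:2]),"yaw",np.arctan2(d[1],d[0]));u=d/np.linalg.norm(d);print("grip",t-u*51,"grip2",P(660,338,120))
a,c=P(135,265,12),P(319,254,12);e=a-c;print("stage front",a,c,np.linalg.norm(e),"yaw",np.arctan2(-e[0],e[1]))
s=sense();W=wcam(grab_frame("wrist"),s["eef_pos"],s["tcp_rot"]);print(W)
E
```

```text
[497.37178245   5.1515582    4.        ] [508.55873102 -28.19320956   4.        ] [384.96776247 -18.94097755   4.        ] [400.10247161 -71.08692885   4.        ]
len 115.39759678132938 yaw 0.2944787923833942
grip [454.16062578 -26.3231227    4.        ] grip2 [459.49376824 -26.64795997 120.        ]
stage front [520.77315292 331.53088953  12.        ] [529.41668935 208.35612083  12.        ] 123.4776674824024 yaw 0.07005810253277335
[[ 3.62906389e-01  8.96875437e-01  2.52811002e-01  1.61964148e+02]
 [ 9.31824195e-01 -3.48822826e-01 -1.00131440e-01  6.07502839e+02]
 [-1.61918090e-03  2.71913748e-01 -9.62320265e-01  3.72625596e+02]
 [ 0.00000000e+00  0.00000000e+00  0.00000000e+00  1.00000000e+00]]
```

Call:
send_rows([
  [[0.012,-0.038,0.005,0,0,0.041,1],[0.012,-0.038,0.005,0,0,0.041,1],[0.012,-0.038,0.005,0,0,0.041,1],[0.012,-0.038,0.005,0,0,0.041,1],[0.012,-0.038,0.005,0,0,0.041,1],[0.012,-0.038,0.005,0,0,0.041,1],[0.012,-0.038,0.005,0,0,0.041,1],[0.012,-0.038,0.005,0,0,0.041,1]],
])

```text
clock: 1.1
eef_pos: [322.6, 277.0, 257.2]
tcp_rot: [3.141, 0.0, 3.101]
contact_force: [0.9, -0.6, -0.0]
opening: 1.002
grasp_force: 0.0
```

Call:
send_rows([
  [[0.012,-0.038,0.005,0,0,0.041,1],[0.012,-0.038,0.005,0,0,0.041,1],[0.012,-0.038,0.005,0,0,0.041,1],[0.012,-0.038,0.005,0,0,0.041,1],[0.012,-0.038,0.005,0,0,0.041,1],[0.012,-0.038,0.005,0,0,0.041,1],[0.012,-0.038,0.005,0,0,0.041,1],[0.012,-0.038,0.005,0,0,0.041,1],[0,0,0,0,0,0,1],[0,0,0,0,0,0,1]],
])

```text
clock: 2.1
eef_pos: [418.4, -26.1, 296.8]
tcp_rot: [3.141, -0.0, -2.859]
contact_force: [-0.4, 0.5, 0.0]
opening: 1.0
grasp_force: 0.0
```

```bash
python3 - <<'E'
from h import *
s=sense();f=grab_frame("wrist");np.savez("w1.npz",p=s["eef_pos"],r=s["tcp_rot"],img=f["img"],mtx=f["mtx"],T_tool_cam=f["T_tool_cam"]);cv2.imwrite("pics/w1.png",f["img"][:,:,::-1]);print(s["clock"],s["eef_pos"],s["tcp_rot"])
E
```

```text
2.1 [418.39293185 -26.05834921 296.83031216] [ 3.14120997e+00 -9.65739135e-05 -2.85936069e+00]
```

View pics/w1.png

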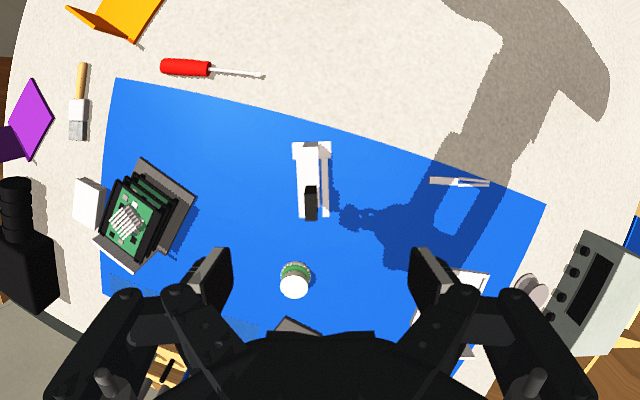

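The wrist view shows the fork at (290–331,142–220) with its black grip block at (311,203), the jar at (294,283), and the pile at (135,215) with the heatsink at (126,220). I'll enlarge the fork and pile.

```bash
python3 - <<'E'
import numpy as np,cv2
im=np.load("w1.npz")["img"][:,:,::-1]
a=cv2.resize(im[150:280,90:205],(460,520),interpolation=3);b=cv2.resize(im[135:230,280:342],(339,520),interpolation=3)
cv2.imwrite("pics/c.png",np.hstack([a,b]));print(339/62,520/95)
E
```

```text
5.467741935483871 5.473684210526316
```

View pics/c.png

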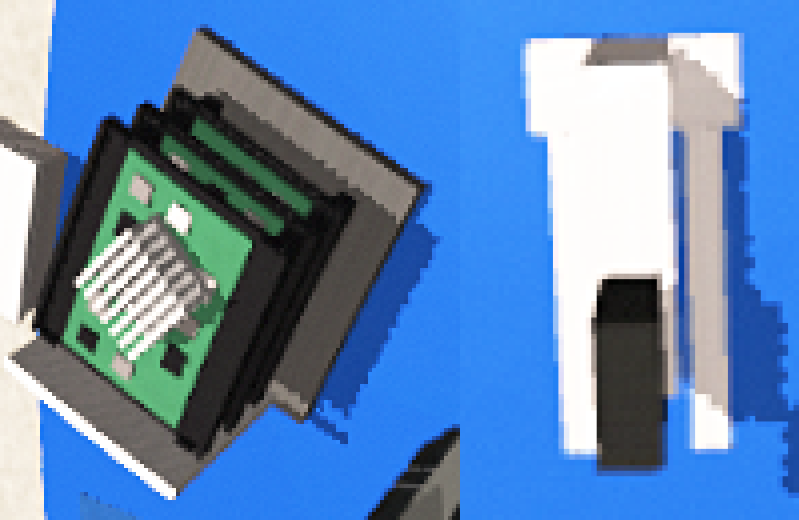

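Pile crop: rack -x corners at (203,30) and (430,186), +x/+y corner at (303,420); top deck corners at about (108,118), (285,240), (198,455) and (38,330). Fork crop: rear plate corners at (525,38) and (742,34), prong tip edges at (563,455) and (733,450), block top from (597,322) to (664,468).

```bash
python3 - <<'E'
from h import *
d=np.load("w1.npz");W=wcam(d,d["p"],d["r"]);W2=W
F=lambda u,v,z:wonz(d,W,(280+(u-460+.5)/5.47-.5,135+(v+.5)/5.47-.5),z)
L=lambda u,v,z:wonz(d,W,(90+(u+.5)/4-.5,150+(v+.5)/4-.5),z)
ya=lambda a,b:np.arctan2(b[1]-a[1],b[0]-a[0])
bl,br,tl,tr=F(525,38,4),F(742,34,4),F(563,455,4),F(733,450,4)
print("width",np.linalg.norm(bl-br),np.linalg.norm(tl-tr),"len",np.linalg.norm((tl+tr-bl-br)/2),"yaw",ya((bl+br)/2,(tl+tr)/2))
m=(tl+tr)/2;y=ya((bl+br)/2,m);u=np.array([np.cos(y),np.sin(y),0]);print("origin",m-45*u,"grip",m-51*u)
k=[F(*c,120) for c in((597,322),(664,322),(664,468),(597,468))];print("block top",np.mean(k,0),[np.linalg.norm(k[i]-k[i-1]).round(1) for i in range(4)])
a,b,c=L(203,30,10),L(430,186,10),L(303,420,10)
print("rack",a,b,c,np.linalg.norm(a-b),np.linalg.norm(b-c),"yaw",ya(b,c),ya(a,b)-np.pi/2,"cen",(a+c)/2)
for z in(82,86):
    q=[L(*c,z) for c in((108,118),(285,240),(198,455),(38,330))];print("top",z,np.mean(q,0),[np.linalg.norm(q[i]-q[i-1]).round(1) for i in range(4)],"yaws",ya(q[0],q[3]),ya(q[1],q[2]),ya(q[0],q[1])-np.pi/2)
E
```

```text
width 57.50928756735549 47.72248144248102 len 116.23200163596586 yaw 0.3103333513196589
origin [460.57530626 -24.92251937   4.        ] grip [454.86191531 -26.75477585   4.        ]
block top [453.4426418 -26.7879783 120.       ] [np.float64(31.5), np.float64(13.6), np.float64(31.4), np.float64(14.0)]
rack [ 484.3049392  -309.95344437   10.        ] [ 520.09051524 -196.7620062    10.        ] [ 642.37414106 -241.26864649   10.        ] 118.71355915415684 130.1311883121694 yaw -0.3490589207051954 -0.30620749738414865 cen [ 563.33954013 -275.61104543   10.        ]
top 82 [ 564.88602577 -279.45765303   82.        ] [np.float64(100.9), np.float64(84.3), np.float64(104.8), np.float64(85.1)] yaws -0.31117730655286957 -0.30346118281256146 -0.27898884690176073
top 86 [ 562.59012688 -276.93227456   86.        ] [np.float64(99.8), np.float64(83.4), np.float64(103.6), np.float64(84.2)] yaws -0.3111773065528693 -0.3034611828125614 -0.2789888469017603
```

Call:
send_rows([
  [[0.018,0,-0.01,0,0,0.014,0.2],[0.018,-0.001,-0.03,0,0,0.014,0.2],[0,0,-0.04,0,0,0,0.2],[0,0,-0.04,0,0,0,0.2],[0,0,-0.04,0,0,0,0.2],[0,0,-0.025,0,0,0,0.2],[0,0,-0.012,0,0,0,0.2],[0,0,0,0,0,0,0.2],[0,0,0,0,0,0,0.2]],
])

```text
clock: 3.05
eef_pos: [455.1, -25.9, 100.8]
tcp_rot: [-3.141, 0.001, -2.828]
contact_force: [-0.1, -0.4, 0.7]
opening: 0.599
grasp_force: 0.0
```

Call:
send_rows([
  [[-0.001,-0.001,0,0,0,0,-1],[0,0,0,0,0,0,-1],[0,0,0,0,0,0,-1],[0,0,0,0,0,0,-1],[0,0,0,0,0,0,-1],[0,0,0,0,0,0,-1],[0,0,0,0,0,0,-1],[0,0,0,0,0,0,-1]],
], grip_force=100)

```text
clock: 3.85
eef_pos: [454.1, -27.5, 101.2]
tcp_rot: [-3.141, 0.002, -2.829]
contact_force: [-2.4, 1.5, 11.3]
opening: 0.115
grasp_force: 98.3
```

```bash
python3 - <<'E'
from h import *
s=sense();f=grab_frame("wrist");np.savez("w2.npz",p=s["eef_pos"],r=s["tcp_rot"],img=f["img"],mtx=f["mtx"],T_tool_cam=f["T_tool_cam"]);cv2.imwrite("pics/w2.png",f["img"][:,:,::-1]);print({k:np.round(v,3) for k,v in s.items()})
E
```

```text
{'clock': np.float64(3.85), 'qpos': array([-0.064,  0.25 ,  2.091,  0.   ,  0.799, -1.948]), 'qvel': array([ 0.001,  0.   , -0.001,  0.   , -0.   , -0.001]), 'joint_efforts': array([-5.2500e-01, -3.9081e+01, -2.3612e+01, -2.4600e-01, -1.0300e+00,
        2.4000e-02]), 'eef_pos': array([454.111, -27.47 , 101.197]), 'tcp_rot': array([-3.141e+00,  2.000e-03, -2.829e+00]), 'contact_force': array([-2.359,  1.468, 11.287]), 'wrist_torque': array([0.206, 0.464, 0.035]), 'grasp_force': np.float64(98.306), 'opening': np.float64(0.115)}
```

Call:
send_rows([
  [[0,0,0.01,0,0,0,-1],[0,0,0.03,0,0,0,-1],[0,0,0.03,0,0,0,-1],[-0.003,-0.02,0.008,0,0,-0.06,-1],[-0.003,-0.03,0,0,0,-0.09,-1],[-0.005,-0.035,0,0,0,-0.11,-1],[-0.005,-0.035,0,0,0,-0.11,-1],[-0.004,-0.035,0,0,0,-0.11,-1],[-0.003,-0.032,0,0,0,-0.09,-1],[-0.002,-0.02,0,0,0,-0.05,-1]],
])

```text
clock: 4.9
eef_pos: [428.2, -236.7, 178.7]
tcp_rot: [-3.141, 0.001, 2.83]
contact_force: [-0.2, 0.1, -1.1]
opening: 0.113
grasp_force: 98.3
```

Call:
send_rows([
  [[0,0,0,0,0,0,-1],[0,0,0,0,0,0,-1],[0,0,0,0,0,0,-1]],
])

```text
clock: 5.2
eef_pos: [428.4, -233.7, 178.0]
tcp_rot: [3.141, -0.0, 2.836]
contact_force: [-0.2, -0.6, -0.9]
opening: 0.11
grasp_force: 98.4
```

```bash
python3 - <<'E'
from h import *
s=sense();f=grab_frame("wrist");np.savez("w3.npz",p=s["eef_pos"],r=s["tcp_rot"],img=f["img"],mtx=f["mtx"],T_tool_cam=f["T_tool_cam"]);cv2.imwrite("pics/w3.png",f["img"][:,:,::-1]);print({k:np.round(v,3) for k,v in s.items()})
E
```

```text
{'clock': np.float64(5.2), 'qpos': array([-0.503,  0.185,  1.959,  0.   ,  0.998, -1.768]), 'qvel': array([ 0.008,  0.001, -0.   , -0.002, -0.002,  0.002]), 'joint_efforts': array([-6.6100e-01, -4.5206e+01, -3.1382e+01, -3.6000e-02,  1.4000e-02,
       -0.0000e+00]), 'eef_pos': array([ 428.351, -233.653,  178.027]), 'tcp_rot': array([ 3.141, -0.   ,  2.836]), 'contact_force': array([-0.23 , -0.622, -0.921]), 'wrist_torque': array([ 0.004, -0.041, -0.045]), 'grasp_force': np.float64(98.353), 'opening': np.float64(0.11)}
```

View pics/w3.png

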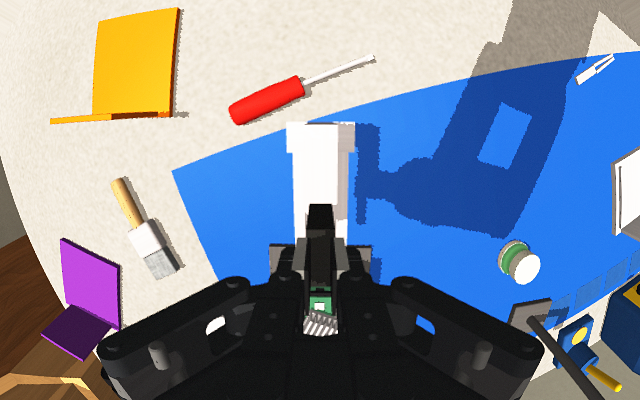

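The wrist view shows the fork centred at x≈320, the rack base's near corners at about (270,246) and (372,246), and the heatsink at (320,325), so alignment looks good. I'll measure it on an enlargement.

```bash
python3 - <<'E'
import numpy as np,cv2
im=np.load("w3.npz")["img"][:,:,::-1]
cv2.imwrite("pics/d.png",cv2.resize(cv2.convertScaleAbs(im[110:345,260:380],alpha=1.6,beta=15)[::,:],(600,1175),interpolation=3)[600:])
E
```

```text
(no output)
```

View pics/d.png

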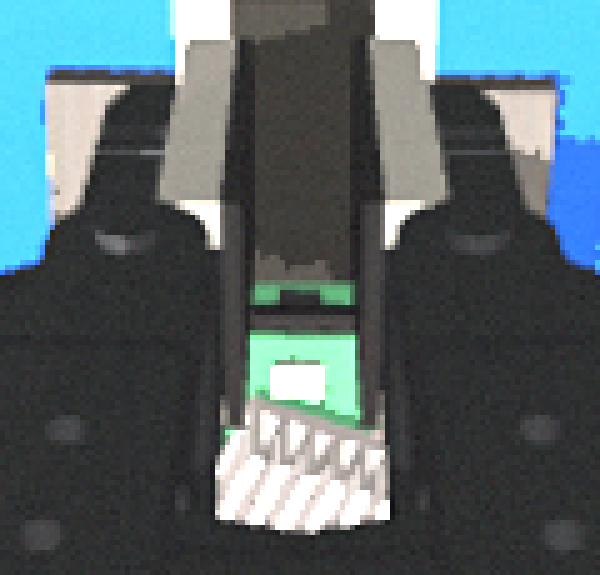

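Rack near-edge corners are at crop (48,81) and (558,88), and the top carrier's near board edge is at v≈332, u 245–357.

```bash
python3 - <<'E'
from h import *
d=np.load("w3.npz");W=wcam(d,d["p"],d["r"])
L=lambda u,v,z:wonz(d,W,(260+(u+.5)/5-.5,110+(600+v+.5)/5-.5),z)
a,b=L(48,81,10),L(558,88,10);print(a,b,np.linalg.norm(a-b),"yaw",np.arctan2(b[1]-a[1],b[0]-a[0])-np.pi/2)
for y in(-.29,-.305,-.32): print("cen",(a+b)/2+65*np.array([np.cos(y),np.sin(y),0]))
print("deck edge -50mm",L(300,307,78),L(300,332,82))
y=d["r"][2]-np.pi;u=np.array([np.cos(y),np.sin(y),0]);n=np.array([-u[1],u[0],0]);p=np.array(d["p"])
for q in(a,b,(a+b)/2,L(300,312,82),L(300,332,85)): print("rel TCP along,side",(q-p)@u,(q-p)@n)
E
```

```text
[ 484.84899317 -313.35179378   10.        ] [ 522.08437487 -201.42110473   10.        ] 117.96165818533214 yaw -0.3211486042657259
cen [ 565.75253592 -275.97334389   10.        ]
cen [ 565.46673593 -276.90550564   10.        ]
cen [ 565.16698619 -277.83327569   10.        ]
deck edge -50mm [ 518.92286029 -262.93029299   78.        ] [ 522.01406169 -263.90221203   82.        ]
rel TCP along,side 77.86049160779953 -59.00540243534363
rel TCP along,side 79.69156489900179 58.942043371826706
rel TCP along,side 78.77602825340068 -0.031679531758456274
rel TCP along,side 93.76928795380759 -0.6591679656067739
rel TCP along,side 96.43056867008545 -0.6570286241847214
```

Call:
send_rows([
  [[0,0,-0.009,0,0,-0.005,-1],[0,0,0,0,0,0,-1],[0.012,-0.0038,0,0,0,0,-1],[0.012,-0.0038,0,0,0,0,-1],[0.012,-0.0038,0,0,0,0,-1],[0.012,-0.0038,0,0,0,0,-1],[0.012,-0.0038,0,0,0,0,-1],[0.006,-0.0019,0,0,0,0,-1],[0,0,0,0,0,0,-1]],
])

```text
clock: 6.15
eef_pos: [495.4, -255.7, 168.7]
tcp_rot: [-3.142, 0.0, 2.83]
contact_force: [0.0, 0.0, -1.5]
opening: 0.111
grasp_force: 98.4
```

Call:
send_rows([
  [[0.012,-0.0037,0,0,0,0,-1],[0.012,-0.0037,0,0,0,0,-1],[0.012,-0.0037,0,0,0,0,-1],[0.012,-0.0037,0,0,0,0,-1],[0.01,-0.0031,0,0,0,0,-1],[0.005,-0.0015,0,0,0,0,-1],[0,0,0,0,0,0,-1],[0,0,0,0,0,0,-1]],
])

```text
clock: 6.95
eef_pos: [557.1, -274.6, 168.7]
tcp_rot: [3.142, -0.001, 2.83]
contact_force: [-0.2, 0.5, -1.9]
opening: 0.113
grasp_force: 98.4
```

Call:
send_rows([
  [[0,0,0.002,0,0,0,-1],[0,0,0.002,0,0,0,-1],[0,0,0.002,0,0,0,-1],[0,0,0.0015,0,0,0,-1],[0,0,0.0015,0,0,0,-1],[0,0,0.0015,0,0,0,-1],[0,0,0.0015,0,0,0,-1],[0,0,0,0,0,0,-1],[0,0,0,0,0,0,-1]],
])

```text
clock: 7.85
eef_pos: [557.5, -274.7, 180.8]
tcp_rot: [-3.142, -0.0, 2.83]
contact_force: [0.5, 0.0, -4.0]
opening: 0.113
grasp_force: 98.2
```

Call:
send_rows([
  [[0,0,0.002,0,0,0,-1],[0,0,0.003,0,0,0,-1],[0,0,0.004,0,0,0,-1],[0,0,0.005,0,0,0,-1],[0,0,0.006,0,0,0,-1],[0,0,0.006,0,0,0,-1],[0,0,0.006,0,0,0,-1],[0,0,0.004,0,0,0,-1],[0,0,0.002,0,0,0,-1],[0,0,0,0,0,0,-1]],
])

```text
clock: 8.85
eef_pos: [557.6, -274.8, 219.2]
tcp_rot: [-3.142, 0.001, 2.83]
contact_force: [0.6, -0.4, -2.2]
opening: 0.114
grasp_force: 98.2
```

```bash
python3 - <<'E'
from h import *
s=sense();f=grab_frame("scene");g=grab_frame("top")
print(s["clock"],s["eef_pos"],s["tcp_rot"],s["contact_force"],s["wrist_torque"])
a=cv2.resize(f["img"][140:240,200:310],(440,400),interpolation=3);b=cv2.resize(g["img"][140:240,335:425],(360,400),interpolation=3)
cv2.imwrite("pics/e.png",np.hstack([a,b])[:,:,::-1])
E
```

```text
8.85 [ 557.61327092 -274.83325048  219.21750909] [-3.14152720e+00  5.14430135e-04  2.82978626e+00] [ 0.6277669  -0.41174626 -2.15727328] [-0.03176028 -0.04659073  0.01273768]
```

View pics/e.png

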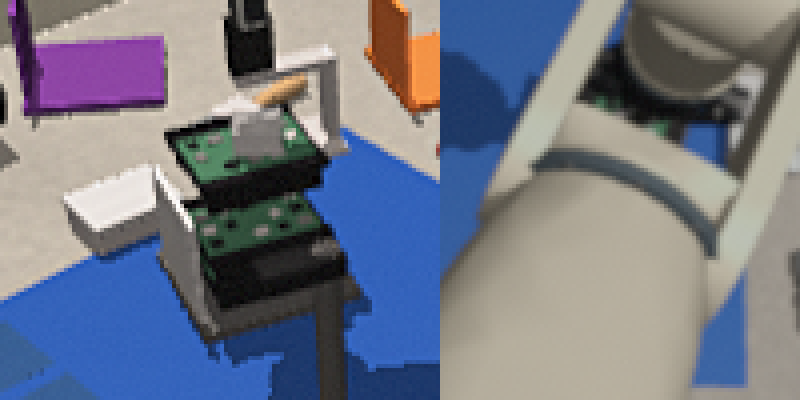

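The picture shows the top carrier level on the fork, with the heatsink on its board at (260,133), clear of the two remaining carriers. I'll retract gently.

Call:
send_rows([
  [[-0.004,0.001,0,0,0,0,-1],[-0.008,0.002,0,0,0,0,-1],[-0.011,0.004,0,0,0,0,-1],[-0.015,0.005,0,0,0,0,-1],[-0.016,0.005,0,0,0,0,-1],[-0.016,0.005,0,0,0,0,-1],[-0.016,0.005,0,0,0,0,-1],[-0.014,0.005,0,0,0,0,-1],[-0.01,0.003,0,0,0,0,-1],[-0.005,0.002,0,0,0,0,-1]],
])

```text
clock: 9.95
eef_pos: [441.4, -237.4, 219.0]
tcp_rot: [-3.142, 0.0, 2.83]
contact_force: [-0.0, -0.5, -3.2]
opening: 0.113
grasp_force: 98.2
```

Call:
send_rows([
  [[0,0.005,0,0,0,0.004,-1],[0,0.01,0,0,0,0.008,-1],[0,0.015,0,0,0,0.011,-1],[0,0.02,0,0,0,0.015,-1],[0,0.025,0,0,0,0.019,-1],[0,0.025,0,0,0,0.019,-1],[0,0.025,0,0,0,0.019,-1],[0,0.025,0,0,0,0.019,-1],[0,0.025,0,0,0,0.019,-1],[0,0.025,0,0,0,0.019,-1]],
])

```text
clock: 10.95
eef_pos: [442.4, -35.7, 218.9]
tcp_rot: [3.141, 0.0, 2.984]
contact_force: [0.1, -0.5, -3.4]
opening: 0.112
grasp_force: 98.2
```

Call:
send_rows([
  [[-0.001,0.025,0,0,0,0.019,-1],[-0.001,0.025,0,0,0,0.019,-1],[-0.001,0.025,0,0,0,0.019,-1],[-0.001,0.025,0,0,0,0.019,-1],[-0.001,0.025,0,0,0,0.019,-1],[-0.001,0.025,0,0,0,0.019,-1],[-0.001,0.025,0,0,0,0.019,-1],[-0.001,0.025,0,0,0,0.019,-1],[-0.001,0.025,0,0,0,0.019,-1],[-0.001,0.025,0,0,0,0.019,-1]],
])

```text
clock: 11.95
eef_pos: [431.7, 214.3, 218.8]
tcp_rot: [3.141, -0.0, -3.109]
contact_force: [1.1, -0.6, -3.5]
opening: 0.11
grasp_force: 98.2
```

Call:
send_rows([
  [[0,0.02,0,0,0,0.015,-1],[0,0.015,0,0,0,0.011,-1],[0,0.01,0,0,0,0.008,-1],[0,0.005,0,0,0,0.004,-1],[0,0,0,0,0,0,-1],[0,0,0,0,0,0,-1]],
])

```text
clock: 12.55
eef_pos: [432.3, 261.7, 218.8]
tcp_rot: [-3.141, -0.0, -3.074]
contact_force: [0.8, 0.4, -3.0]
opening: 0.113
grasp_force: 98.2
```

```bash
python3 - <<'E'
from h import *
s=sense();f=grab_frame("wrist");np.savez("w4.npz",p=s["eef_pos"],r=s["tcp_rot"],img=f["img"],mtx=f["mtx"],T_tool_cam=f["T_tool_cam"]);W=wcam(f,s["eef_pos"],s["tcp_rot"]);print(s["clock"],s["eef_pos"],s["tcp_rot"],s["contact_force"])
for p in((520.8,331.5,12),(529.4,208.4,12)):print(wproj(f,W,p))
g=grab_frame("top")
a=cv2.convertScaleAbs(f["img"][150:300,200:440],alpha=1.3,beta=10);a=cv2.resize(a,(480,300),interpolation=3)
b=cv2.resize(g["img"][140:240,190:250],(180,300),interpolation=3);cv2.imwrite("pics/f.png",np.hstack([a,b])[:,:,::-1])
E
```

```text
12.55 [432.34487392 261.66927498 218.77709412] [-3.14111008e+00 -3.51677734e-04 -3.07372907e+00] [ 0.78041336  0.38963651 -3.01257212]
(np.float64(369.66127865868145), np.float64(244.16474068503808))
(np.float64(273.94163687855786), np.float64(244.38994738666702))
```

View pics/f.png

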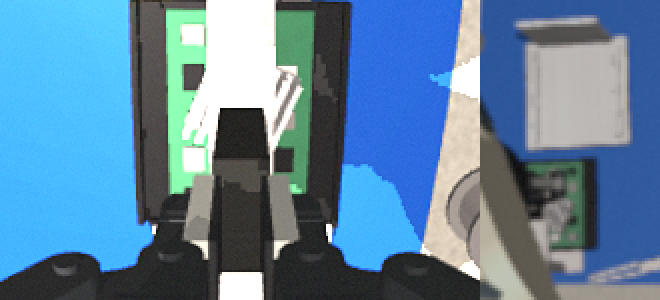

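The wrist crop shows the carrier level with the heatsink on board; it hides the stage. The top crop shows the stage at (580,95) with the carrier just in front. I'll measure the stage edges to sub-pixel in the first, unobstructed top image.

```bash
python3 - <<'E'
from h import *
f=grab_frame("top");im=cv2.imread("pics/top0.png").astype(float);r=im[:,:,2]  # red: mat low, plate high
def cross(a,thr,rev=False):
    i=range(len(a)-1)
    for k in (reversed(i) if rev else i):
        if (a[k]-thr)*(a[k+1]-thr)<0: return k+(thr-a[k])/(a[k+1]-a[k])
print(r[175,200:244].astype(int).tolist())
Lp=[];Rp=[];Fp=[]
for v in range(162,184):
    Lp.append((200+cross(r[v,200:215],120),v));Rp.append((232+cross(r[v,232:246],120,True),v))
for u in range(210,236): Fp.append((u,180+cross(r[180:196,u],120,True)))
def fit(P,z):
    w=np.array([onz(f,p,z)[:2] for p in P]);l=cv2.fitLine(w.astype(np.float32),cv2.DIST_HUBER,0,.01,.01).ravel();return l
for z in(12,18):
    l,rr,fr=fit(Lp,z),fit(Rp,z),fit(Fp,12)
    an=[np.arctan2(x[1],x[0]) for x in(l,rr,fr)];print(z,"angles",an)
    y=.07;n=np.array([-np.sin(y),np.cos(y)]);u=np.array([np.cos(y),np.sin(y)])
    lo,ro,fo=l[2:]@n,rr[2:]@n,fr[2:]@u;print("width",lo-ro,"centre",u*(fo+65)+n*(lo+ro)/2)
E
```

```text
[49, 48, 46, 45, 62, 129, 180, 181, 180, 172, 187, 193, 193, 192, 193, 193, 193, 193, 193, 193, 193, 192, 193, 192, 192, 191, 191, 192, 192, 191, 191, 192, 192, 192, 193, 188, 180, 186, 180, 125, 60, 47, 51, 51]Traceback (most recent call last):
  File "<stdin>", line 11, in <module>
TypeError: unsupported operand type(s) for +: 'int' and 'NoneType'
```

```bash
python3 - <<'E'
from h import *
f=grab_frame("top");im=cv2.imread("pics/top0.png").astype(float);r=im[:,:,2]
def cross(a,o,P,mk,thr=115):
    k=np.where((a[:-1]-thr)*(a[1:]-thr)<0)[0]
    if len(k)==1: P.append(mk(o+k[0]+(thr-a[k[0]])/(a[k[0]+1]-a[k[0]])))
Lp=[];Rp=[];Fp=[]
for v in range(162,186):
    cross(r[v,198:214],198,Lp,lambda x:(x,v));cross(r[v,230:248],230,Rp,lambda x:(x,v))
for u in range(209,237): cross(r[178:198,u],178,Fp,lambda y:(u,y))
print(len(Lp),len(Rp),len(Fp))
def fit(P,z):
    w=np.array([onz(f,p,z)[:2] for p in P]);return cv2.fitLine(w.astype(np.float32),cv2.DIST_HUBER,0,.01,.01).ravel()
for z in(12,18):
    l,rr,fr=fit(Lp,z),fit(Rp,z),fit(Fp,12)
    print(z,"angles",[np.arctan2(x[1],x[0]) for x in(l,rr,fr)])
    for y in(.04,.07):
        n=np.array([-np.sin(y),np.cos(y)]);u=np.array([np.cos(y),np.sin(y)])
        lo,ro,fo=l[2:]@n,rr[2:]@n,fr[2:]@u;print("width",lo-ro,"centre",u*(fo+65)+n*(lo+ro)/2)
E
```

```text
24 24 28
12 angles [np.float32(0.05636063), np.float32(0.07743761), np.float32(-1.5004926)]
width 123.53066551276635 centre [589.74496984 274.37482135]
width 123.02080036525004 centre [589.68873374 274.68877298]
18 angles [np.float32(0.056363612), np.float32(0.07743619), np.float32(-1.5004926)]
width 123.0082721261264 centre [589.80505742 272.87343294]
width 122.50056271596071 centre [589.79094082 273.2310574 ]
```

Call:
send_rows([
  [[0,0,-0.004,0,0,0,-1],[0,0,-0.008,0,0,0,-1],[0,0,-0.011,0,0,0,-1],[0,0,-0.012,0,0,0,-1],[0,0,-0.012,0,0,0,-1],[0,0,-0.011,0,0,0,-1],[0,0,-0.008,0,0,0,-1],[0,0,-0.004,0,0,0,-1],[0,0,0,0,0,0,-1]],
])

```text
clock: 13.65
eef_pos: [432.2, 262.1, 148.3]
tcp_rot: [-3.141, -0.001, -3.073]
contact_force: [-1.2, -1.1, -2.2]
opening: 0.109
grasp_force: 98.2
```

Call:
send_rows([
  [[0.003,0,0,0,0,0,-1],[0.006,0,0,0,0,0,-1],[0.009,0.001,0,0,0,0,-1],[0.012,0.001,0,0,0,0,-1],[0.012,0.001,0,0,0,0,-1],[0.012,0.001,0,0,0,0,-1],[0.01,0.001,0,0,0,0,-1],[0.006,0,0,0,0,0,-1],[0.003,0,0,0,0,0,-1],[0,0,0,0,0,0,-1]],
])

```text
clock: 14.65
eef_pos: [505.6, 267.1, 148.7]
tcp_rot: [-3.141, -0.0, -3.074]
contact_force: [-1.0, 0.3, -2.6]
opening: 0.111
grasp_force: 98.2
```

Call:
send_rows([
  [[0.003,0,0,0,0,0,-1],[0.006,0.001,0,0,0,0,-1],[0.009,0.001,0,0,0,0,-1],[0.012,0.001,0,0,0,0,-1],[0.012,0.001,0,0,0,0,-1],[0.012,0.001,0,0,0,0,-1],[0.01,0.001,0,0,0,0,-1],[0.006,0,0,0,0,0,-1],[0.002,0,0,0,0,0,-1],[0,0,0,0,0,0,-1]],
])

```text
clock: 15.65
eef_pos: [577.5, 273.1, 148.7]
tcp_rot: [-3.141, -0.0, -3.074]
contact_force: [-0.6, -0.5, -2.7]
opening: 0.11
grasp_force: 98.2
```

Call:
send_rows([
  [[0,0,-0.003,0,0,0,-1],[0,0,-0.003,0,0,0,-1],[0,0,-0.003,0,0,0,-1],[0,0,-0.003,0,0,0,-1],[0,0,-0.001,0,0,0,-1],[0,0,0,0,0,0,-1],[0,0,0,0,0,0,-1]],
])

```text
clock: 16.35
eef_pos: [577.5, 273.3, 135.9]
tcp_rot: [3.142, 0.0, -3.073]
contact_force: [0.3, 0.7, -2.9]
opening: 0.112
grasp_force: 98.2
```

```bash
python3 - <<'E'
from h import *
s=sense();f=grab_frame("wrist");np.savez("w5.npz",p=s["eef_pos"],r=s["tcp_rot"],img=f["img"],mtx=f["mtx"],T_tool_cam=f["T_tool_cam"]);print(s["eef_pos"],s["tcp_rot"],s["contact_force"])
g=grab_frame("scene")
a=cv2.resize(cv2.convertScaleAbs(f["img"][140:300,240:400],alpha=1.2,beta=10),(400,400),interpolation=3)
b=cv2.resize(g["img"][250:350,340:440],(400,400),interpolation=3);cv2.imwrite("pics/g.png",np.hstack([a,b])[:,:,::-1])
E
```

```text
[577.52397978 273.27040631 135.94615444] [ 3.14154646e+00  1.06340730e-04 -3.07335710e+00] [ 0.31882281  0.69738332 -2.9473283 ]
```

View pics/g.png

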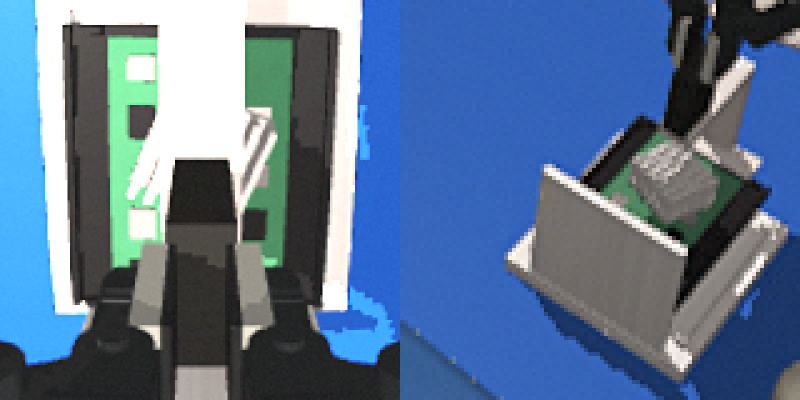

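The wrist crop shows stage side edges at u≈37/360 (v=30) and the deck's at 64/335 with its rear edge at v≈26. The scene crop shows the carrier between the lips behind the panel, heatsink in place. I'll check the offset.

```bash
python3 - <<'E'
from h import *
d=np.load("w5.npz");W=wcam(d,d["p"],d["r"]);p=d["p"];im=d["img"].astype(float)
y=d["r"][2]+np.pi;u=np.array([np.cos(y),np.sin(y),0]);n=np.array([-u[1],u[0],0])
L=lambda a,b,z:wonz(d,W,(240+(a+.5)/2.5-.5,140+(b+.5)/2.5-.5),z)
q=lambda a,b,z:np.round([(L(a,b,z)-p)@u,(L(a,b,z)-p)@n],1)
for c in((37,30,12),(360,30,12),(54,290,12),(347,300,12)): print("stage",c,q(*c))
for c in((64,27,47),(335,30,47),(75,300,47),(322,300,47)): print("carrier",c,q(*c))
c=im[100:160,260:340,0];print(im[125:160,262,0].astype(int).tolist()); 
# stage front edge rows: red channel along column 262/360
for col in(262,300,350,370): print(col,[int(x) for x in im[110:156:1,col,0]])
E
```

```text
stage (37, 30, 12) [-35.9 -60.4]
stage (360, 30, 12) [-35.8  58.5]
stage (54, 290, 12) [ 69.1 -59.8]
stage (347, 300, 12) [73.7 59.5]
carrier (64, 27, 47) [-40.9 -43.9]
carrier (335, 30, 47) [-39.8  42.9]
carrier (75, 300, 47) [ 55.6 -44.9]
carrier (322, 300, 47) [55.6 43. ]
[71, 73, 76, 70, 70, 73, 70, 73, 74, 67, 69, 159, 255, 255, 255, 255, 255, 255, 255, 235, 254, 255, 255, 255, 255, 255, 255, 255, 255, 255, 255, 255, 255, 255, 255]
262 [77, 71, 75, 76, 73, 77, 74, 74, 74, 73, 74, 72, 73, 72, 72, 71, 73, 76, 70, 70, 73, 70, 73, 74, 67, 69, 159, 255, 255, 255, 255, 255, 255, 255, 235, 254, 255, 255, 255, 255, 255, 255, 255, 255, 255, 255]
300 [73, 74, 73, 72, 72, 72, 70, 69, 71, 68, 58, 218, 255, 255, 255, 255, 255, 255, 255, 255, 255, 255, 255, 255, 255, 255, 255, 255, 255, 255, 255, 255, 255, 255, 255, 255, 255, 255, 255, 245, 35, 64, 69, 66, 51, 87]
350 [65, 64, 64, 65, 67, 63, 64, 64, 64, 59, 54, 184, 255, 255, 254, 254, 254, 255, 255, 255, 255, 202, 206, 208, 210, 211, 210, 212, 204, 205, 207, 206, 205, 205, 207, 205, 208, 207, 208, 168, 78, 26, 27, 31, 33, 44]
370 [62, 60, 60, 58, 60, 63, 57, 62, 60, 59, 64, 61, 60, 63, 62, 62, 61, 61, 63, 62, 59, 63, 62, 56, 72, 200, 255, 255, 255, 255, 255, 255, 255, 246, 232, 228, 225, 225, 225, 221, 193, 42, 43, 48, 50, 50]
```

Call:
send_rows([
  [[0,0,-0.0015,0,0,0,-1],[0,0,-0.0015,0,0,0,-1],[0,0,-0.001,0,0,0,-1],[0,0,-0.001,0,0,0,-1],[0,0,-0.001,0,0,0,-1],[0,0,-0.001,0,0,0,-1],[0,0,-0.001,0,0,0,-1],[0,0,-0.001,0,0,0,-1],[0,0,0,0,0,0,-1]],
])

```text
clock: 17.35
eef_pos: [577.5, 273.2, 126.8]
tcp_rot: [-3.142, 0.0, -3.073]
contact_force: [0.2, 0.0, -1.1]
opening: 0.112
grasp_force: 98.4
```

Call:
send_rows([
  [[0,0,-0.001,0,0,0,-1],[0,0,-0.001,0,0,0,-1],[0,0,-0.001,0,0,0,-1],[0,0,-0.001,0,0,0,-1],[0,0,-0.001,0,0,0,-1],[0,0,0,0,0,0,-1],[0,0,0,0,0,0,-1],[0,0,0,0,0,0,-1]],
])

```text
clock: 18.15
eef_pos: [577.5, 273.3, 121.9]
tcp_rot: [3.142, 0.0, -3.073]
contact_force: [0.3, -0.7, -2.0]
opening: 0.112
grasp_force: 98.4
```

Call:
send_rows([
  [[-0.003,0,0,0,0,0,-1],[-0.006,0,0,0,0,0,-1],[-0.01,-0.001,0,0,0,0,-1],[-0.012,-0.001,0,0,0,0,-1],[-0.012,-0.001,0,0,0,0,-1],[-0.012,-0.001,0,0,0,0,-1],[-0.012,-0.001,0,0,0,0,-1],[-0.012,-0.001,0,0,0,0,-1],[0,0,0,0,0,0,-1]],
])

```text
clock: 19.05
eef_pos: [496.6, 266.9, 121.8]
tcp_rot: [-3.141, -0.001, -3.073]
contact_force: [1.1, 0.4, -1.8]
opening: 0.111
grasp_force: 98.4
```

Call:
send_rows([
  [[-0.012,-0.001,0,0,0,0,-1],[-0.015,-0.001,0,0,0,0,-1],[-0.015,-0.001,0,0,0,0,-1],[-0.015,-0.001,0,0,0,0,-1],[-0.015,-0.001,0,0,0,0,-1],[-0.006,0,0,0,0,0,-1],[0,0,0,0,0,0,-1]],
])

```text
clock: 19.75
eef_pos: [419.6, 262.3, 122.0]
tcp_rot: [-3.142, -0.0, -3.073]
contact_force: [0.2, -0.2, -2.1]
opening: 0.114
grasp_force: 98.4
```

Call:
send_rows([
  [[0,0,0.02,0,0,0,-1],[0,-0.01,0.02,0,0,0,-1],[0.002,-0.025,0,0,0,0,-1],[0.002,-0.035,0,0,0,0,-1],[0.002,-0.035,0,0,0,0,-1],[0.002,-0.035,0,0,0,0,-1],[0.002,-0.03,0,0,0,0,-1],[0,-0.02,0,0,0,0,-1],[0,0,0,0,0,0,-1],[0,0,0,0,0,0,-1]],
])

```text
clock: 20.75
eef_pos: [431.1, 72.2, 162.1]
tcp_rot: [3.141, 0.001, -3.075]
contact_force: [1.4, 1.1, -1.3]
opening: 0.106
grasp_force: 98.4
```

Call:
send_rows([
  [[0,0,-0.02,0,0,0,-1],[0,0,-0.02,0,0,0,-1],[0,0,-0.012,0,0,0,-1],[0,0,-0.004,0,0,0,-1],[0,0,-0.002,0,0,0,-1],[0,0,0,0,0,0,-1],[0,0,0,0,0,0,-1]],
])

```text
clock: 21.45
eef_pos: [431.0, 72.4, 104.5]
tcp_rot: [3.141, 0.001, -3.073]
contact_force: [0.1, -0.1, -2.3]
opening: 0.112
grasp_force: 98.4
```

Call:
send_rows([
  [[0,0,-0.001,0,0,0,-1],[0,0,-0.001,0,0,0,-1],[0,0,-0.001,0,0,0,-1],[0,0,-0.0005,0,0,0,-1],[0,0,0,0,0,0,-1],[0,0,0,0,0,0,-1]],
])

```text
clock: 22.05
eef_pos: [431.0, 72.4, 101.2]
tcp_rot: [3.141, 0.001, -3.074]
contact_force: [-2.1, 1.4, 10.7]
opening: 0.115
grasp_force: 100.1
```

On the mat (10.7 N upward). I'll release and rise straight up.

Call:
send_rows([
  [[0,0,0.0005,0,0,0,0],[0,0,0,0,0,0,0.2],[0,0,0,0,0,0,0.2],[0,0,0,0,0,0,0.2],[0,0,0,0,0,0,0.2],[0,0,0,0,0,0,0.2]],
])

```text
clock: 22.65
eef_pos: [430.4, 72.2, 100.8]
tcp_rot: [-3.142, -0.0, -3.073]
contact_force: [0.3, -0.4, 0.0]
opening: 0.601
grasp_force: 0.0
```

Call:
send_rows([
  [[0,0,0.01,0,0,0,0.2],[0,0,0.03,0,0,0,0.2],[0,0,0.04,0,0,0,0.2],[0,0,0.04,0,0,0,0.2],[-0.02,-0.02,0.04,0,0,0,0.2],[-0.03,-0.04,0.01,0,0,0,0.2],[-0.03,-0.04,0,0,0,0,0.2],[0,0,0,0,0,0,0.2],[0,0,0,0,0,0,0.2]],
])

```text
clock: 23.55
eef_pos: [350.8, -27.7, 271.6]
tcp_rot: [-3.142, 0.002, -3.076]
contact_force: [-0.4, 0.9, -0.4]
opening: 0.597
grasp_force: 0.0
```

```bash
python3 - <<'E'
from h import *
a=grab_frame("scene")["img"][150:350,220:460];b=grab_frame("top")["img"][120:245,180:430]
cv2.imwrite("pics/z.png",np.hstack([cv2.resize(a,(330,275),interpolation=3),cv2.resize(b,(470,275),interpolation=3)])[:,:,::-1])
E
```

```text
(no output)
```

View pics/z.png

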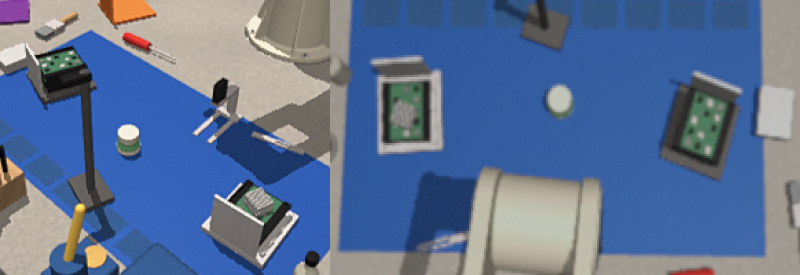

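The carrier lies flat between the lips at (408,105) with the heatsink on its board. The fork stands upright at (220,115), the two lower carriers are still piled on the rack, and the bystanders look unmoved. Handing in.

```bash
python3 -c "
from rig import *
print(sign_off())"
```

```text
the job is handed in; nothing more can be done
None
```

The job is handed in at about 24 s, result not reported back: the top carrier sits flat on the stage with the heatsink on its board, the fork stands upright on the mat, and the lower carriers and bystanders look undisturbed in the last picture.

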